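# Fit the gas filter and set the needle valve

## Robot

A 7-joint arm with a two-finger parallel gripper is mounted at the origin on the work surface. World frame = base frame: x ahead of the robot, y to its left, z up, the work surface at z = 0. Lengths are in m, angles in degrees, forces in N, time in s.
With the tool pointing down it reaches from about 0.4 to 0.875 m from the base axis. Payload 4.4 kg.
Tool frame: the origin (TCP) lies midway between the tips of the shut fingers; the grasp point (between the pads) lies 19 mm behind it; z points along the fingers, y is the direction in which the jaws open and shut (so a half turn about z gives the same grasp; the last joint's range is limited). The gripper opens to 85 mm and grips with 20 to 120 N. Pads are 22 mm wide; open, the fingers measure 114 mm over their backs; the gripper's body (76 mm by 85 mm) begins 54 mm behind the grasp point. The pads swing forward as they close: fully open they stand 13 mm farther back than shut.
Start: joints at [-79.802, 36.005, 2.206, 86.941, -1.547, 57.084, -1.146], TCP at [0.157, 0.631, 0.231] pointing down, gripper open.
Joint ranges: [-175.42, 175.42], [-21.48, 121.26], [-71.46, 75.88], [10.55, 141.38], [-63.04, 243.04], [13.31, 113.54], [-168.57, 168.57]. Speed limits (degrees/s): [147.25, 147.25, 180, 180, 180, 180, 180].

## Interface

Orientations are given as a 3x3 rotation matrix whose columns are the frame's x, y, z axes.
In Python, from rig import status, viewer, bot, search_frame, regions_of gives the robot as it stands.
- The arm moves only by the tool drive_tool, never from a script. Its argument "deltas" is a list of rows, each a list of 4 numbers: the shift along the tool's x, y, z scaled (see below), then the turn about the tool's z scaled (see below). A call has 1 to 20 rows; each row shifts and turns the commanded pose from where the row before left it, along the tool's axes as they then stand; what a row does not reach is not made up. The controller multiplies each number of a shift by 0.05 m and each number of a turn by 5 degrees. A row lasts 1/10 s, in which the tool goes at most 50 mm and 8.59 degrees, less where a joint would pass 70% of its speed; a pose out of reach is approached as far as the arm can. A call with a number of a shift or a turn outside -1 to 1 is refused whole. A call with a gripper value outside its range is refused whole. "hand" is the opening, from -1 (shut) to 1 (fully open), set as the call begins (left out, the last holds). The fingers move at their own pace and stop on an object; "newtons" is the grip in N (left out, the last holds). Time passes only in rows, so rows that do not move let the fingers close. It gives the time, the measured TCP pose, the force and the opening at its end, in the units of the state.
- status.observe(): the state, without advancing time (a new reading comes with each control period).
- viewer.grab_frame(name): name is "scene" or "side" or "wrist"; returns a dict with "pixels" (400x640x3 uint8, blue, green, red), "fovy" (degrees; the focal length in pixels is half the picture's height over the tangent of half this angle, whatever the lens; pixels are square), "cx", "cy" (the principal point, pixels), "k1" (the pictures are not rectified: a ray, as slopes to the right and down, at radius r is drawn at 1 + k1 r^2 times it, then the intrinsics apply), "origin" and "rotation" of the camera in the world. Camera axes: x right, y up, looking along -z (the intrinsics and any distortion apply to the point x, -y, -z); pixel columns grow to the right and rows downward; lengths in m; the calibration is good to about 2 mm. A picture is of the moment at which its call begins. There is no depth.
- bot.hand_in(): hands the job in, once; it reports no verdict.
Trained networks look in a picture, given as the dict that the camera call returned (one of the last four; its "shot" number tells which), for a name from the list of things; names that differ only in an ending like _2 or _b are one class to them, and where a whole thing is asked for, a point or a joint stands for the part that bears it (a point fixed in the world has none). Each returns a list of dicts, best first, with "conf" (0 to 1); they miss things now and then, are a little off and sometimes report something else, mostly with a low value. They report only what shows in the picture. A call takes as long as a camera call. They do not tell look-alikes from the thing itself.
- search_frame(picture, name): "point" ([x, y, z] in m, in world coordinates, good to about 4 mm: the middle of the surface that is visible of it).
- regions_of(picture, name): "region" (400x640 bool, what is visible of it).
The state is a dict: "clock": time; "q": joint angles; "qd": joint speeds; "effort": joint torques, N m; "tool_pos": TCP position; "ee_rot": TCP orientation; "ft_force": force on the tool from outside, world axes, zero at the start; "torque": the same for the moment, N m; "opening": finger opening in m.
Only numpy, scipy, OpenCV 4.12 (cv2) and the standard library are available. Lean on these libraries where they do the work, as an engineer would, in place of code of your own. Each camera call takes 0.05 s, during which the arm holds its last target. There are 200 camera calls.

## Task

Pick up the slim filter cartridge and slide it gently, grey cap up, all the way down into the upright steel filter housing on the base plate, without dropping it, and let go of it there. Then turn the valve's handwheel clockwise (seen from above) by its upright handle until it comes against its closed stop, pause there a moment, and back it off counter-clockwise exactly two full turns. Finish while still gripping the handle in that position; leave the wide cartridge, the beaker, jar, bottle, tube rack and tip box where they stand.

Things in the scene. Friction and masses are not known exactly. Their poses are not given: they have to be found in the camera images.
- cartridge: Slim filter cartridge, loose, starts standing upright on the bench, cap up. Round: white body 28 mm diameter with a chamfered foot; grey cap 32 mm diameter forming the top 30 mm; 105 mm long in all, about 0.12 kg. Origin at its centre (52.5 mm above its foot), z axis along it towards the cap.
- housing_mouth (a point): Centre of the open mouth of the filter housing: an upright steel tube fixed near the left (+y) end of the base plate, 42 mm outside diameter, bore 30.8 mm, rim 85 mm above the bench, inner floor 65 mm below the rim (20 mm above the bench). z axis up. With the cartridge fully home its top stands 40 mm above the rim (its centre 12.5 mm below the rim) and the cap's underside 10 mm above the rim.
- wheel_hub (a point): On the vertical axis of the valve's handwheel, at the height of its rim's middle (98 mm above the bench). The wheel lies level on top of a brass valve body near the right (-y) end of the same base plate, 200 mm from the housing; aluminium, three spokes, 130 mm over the rim (rim bar 14 mm thick, hub no higher than the rim, rim top 105 mm above the bench).
- handle: Upright white handle standing on the wheel's rim, 58 mm from the wheel's axis: a cylinder 22 mm diameter and 56 mm tall that spins freely about its own upright axis, so a gripper holding it need not turn as it goes round. Origin at its centre, 138 mm above the bench (foot at 110 mm, top at 166 mm).
- wheel (a joint): Turn of the valve wheel in rad: 0 at the hard closed stop, growing counter-clockwise seen from above (opening), 6.283 per turn, up to four turns (25.1). Starts somewhere between a quarter of a turn and nine tenths of a turn open. It stays where it is left; turning it takes about 3 N at the handle; at 0 the wheel stops dead.
- wide_cartridge: Bystander: wide filter cartridge, too big for the housing, 48 mm over the cap, 84 mm tall, standing on the bench. Origin at its centre. Starts in either of two places, the slim one in the other.
- beaker: Bystander: small glass beaker, 52 mm diameter, 60 mm high, standing between the two cartridges. Origin under its centre.
- bottle: Bystander: clear bottle, 80 mm diameter, 150 mm high, beyond the base plate. Origin under its centre.
- tube_rack: Bystander: white block 70 x 170 x 57 mm with tubes, beyond the base plate. Origin under its centre.
- tip_box: Bystander: tip box 80 x 120 x 67 mm, right of the base plate. Origin under its centre.
- jar: Bystander: amber jar, 60 mm diameter, 75 mm high, right of the base plate. Origin under its centre.
Things that resemble listed ones, but are neither listed nor needed, are in the scene too. Leave any brown look-alike of the cartridge alone.

How it is judged:
By the outcome, as a careful person would: the job done as asked, in the order asked, and still so for the second after the job is handed in, while the arm keeps its last pose, push and grip.
It also fails if it takes over 72 s, if anything falls off the work surface, if the arm or the gripper's body presses on something with over 40 N, if the wrist force passes 120 N, or if a joint passes its speed limit or range.

## Working session

There is one attempt and no reset: what is moved stays moved. The work goes in short steps, Python scripts to look and compute and a tool call to move; the robot and the scene stay as the last step left them, time stands still between calls to the robot, and variables do not carry over. Pictures are saved under pics/ and viewed, about 8 in all and at most 12, crops included, and the job is handed in when it is done.

Besides the shell and the picture viewer there is one more tool, called after "Request:" as name(argument=value, ...), one argument or row to a line, values as JSON. drive_tool: Moves the arm, as the interface text tells. Its arguments: {"type":"object","properties":{"deltas":{"type":"array","items":{"type":"array","items":{"type":"number","minimum":-1,"maximum":1}}},"hand":{"type":"number"},"newtons":{"type":"number"}},"required":["deltas"]}

```bash
mkdir -p pics; ls; cat > h.py <<'E'
import numpy as np, cv2
from rig import status, viewer, bot, search_frame, regions_of
def K(f):
    F=200/np.tan(np.radians(f["fovy"])/2); return F
def proj(f,p):
    c=np.array(f["rotation"]).T@(np.array(p)-f["origin"]); s=np.array([c[0],-c[1]])/-c[2]
    s=s*(1+f["k1"]*(s@s)); return s*K(f)+[f["cx"],f["cy"]]
def ray(f,uv):
    d=(np.array(uv,float)-[f["cx"],f["cy"]])/K(f); s=d.copy()
    for _ in range(20): s=d/(1+f["k1"]*(s@s))
    return np.array(f["rotation"])@[s[0],-s[1],-1]
def atz(f,uv,z):
    r=ray(f,uv); o=np.array(f["origin"]); return o+r*(z-o[2])/r[2]
E
python3 - <<'E'
from h import *
for n in ["scene","side"]:
    f=viewer.grab_frame(n); cv2.imwrite(f"pics/{n}1.png",f["pixels"])
    print(n,np.round(f["origin"],3),f["fovy"],f["k1"])
    for t in ["cartridge","housing_mouth","wheel_hub","handle","wide_cartridge","beaker","bottle","tube_rack","tip_box","jar"]:
        print(t,[(np.round(d["point"],3).tolist(),round(d["conf"],2),proj(f,d["point"]).round().tolist()) for d in search_frame(f,t)[:3]])
s=status.observe(); print(s)
E
```

```text
pics
scene [1.434 0.464 1.016] 50.08285386999036 -0.052447530622135106
cartridge [([0.625, 0.28, 0.078], 0.8, [424.0, 254.0]), ([0.621, 0.36, 0.076], 0.77, [451.0, 266.0]), ([0.695, 0.247, 0.076], 0.75, [403.0, 266.0])]
housing_mouth [([0.562, -0.096, 0.013], 0.81, [325.0, 208.0]), ([0.561, -0.171, 0.105], 0.58, [306.0, 179.0])]
wheel_hub [([0.559, -0.176, 0.102], 0.72, [305.0, 179.0]), ([0.511, -0.165, 0.141], 0.24, [316.0, 163.0])]
handle [([0.604, -0.38, 0.066], 0.25, [250.0, 173.0])]
wide_cartridge [([0.501, 0.334, 0.065], 0.85, [456.0, 238.0]), ([0.532, 0.287, 0.041], 0.42, [436.0, 243.0])]
beaker [([0.533, 0.286, 0.041], 0.73, [436.0, 243.0]), ([0.559, -0.175, 0.106], 0.48, [305.0, 178.0])]
bottle [([0.819, 0.172, 0.095], 0.56, [358.0, 281.0])]
tube_rack [([0.802, -0.113, 0.043], 0.63, [277.0, 245.0]), ([0.625, 0.283, 0.076], 0.18, [425.0, 255.0])]
tip_box [([0.604, -0.381, 0.066], 0.65, [250.0, 173.0])]
jar [([0.431, -0.362, 0.048], 0.78, [284.0, 154.0])]
side [ 0.325 -0.836  0.699] 49.44546302254669 -0.07608229024743841
cartridge [([0.607, 0.344, 0.069], 0.79, [284.0, 145.0])
[... 748 characters left out ...]
 -1.54714481,  57.08394463,  -1.145723  ]), 'qd': array([-0.00891835, -0.02043552,  0.00262972, -0.01062514,  0.02944291,
        0.04974025,  0.01231606]), 'effort': array([ 9.00935629e-04, -5.63271010e+01,  1.22568481e+00, -1.93778157e+01,
        1.09460662e-02,  1.32126592e-03,  8.44087594e-06]), 'tool_pos': array([0.15689121, 0.63080609, 0.23133827]), 'ee_rot': array([[-9.70419317e-01,  2.41425660e-01, -1.94571294e-05],
       [ 2.41425659e-01,  9.70419315e-01,  5.93258159e-05],
       [ 3.32043485e-05,  5.28734674e-05, -9.99999998e-01]]), 'ft_force': array([-0.29275413,  0.04359172,  0.54204155]), 'torque': array([ 0.02493377, -0.03972086,  0.04357483]), 'opening': 0.08526459129952393}
```

View pics/scene1.png

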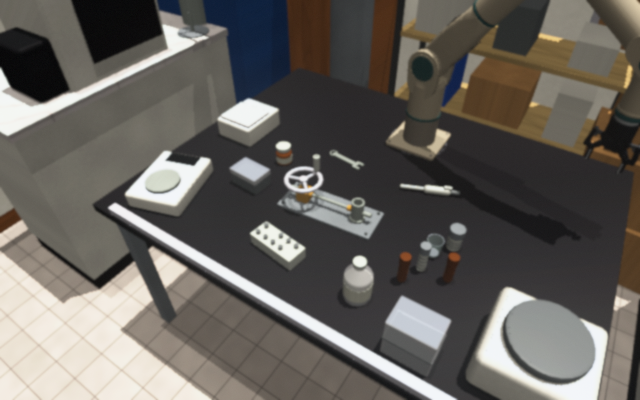

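View pics/side1.png

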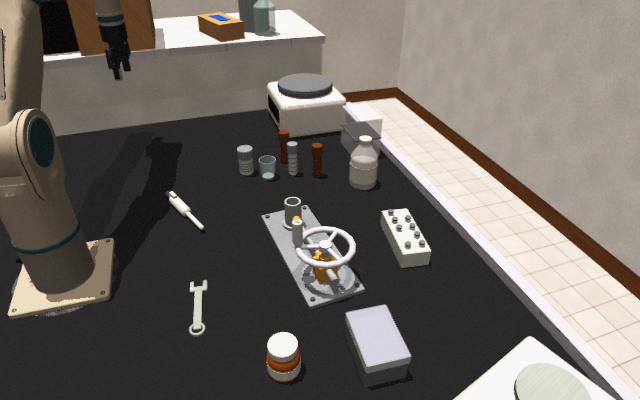

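The slim cartridge is at scene (424,256) and side (292,158), with brown look-alikes on both sides of it. The beaker is at scene (436,243), the wide cartridge at (456,237), the housing at scene (357,208) / side (292,210), and the handle at scene (317,162) / side (298,233).

```bash
cat >> h.py <<'E'
def tri(fs,uvs):
    A=np.zeros((3,3));b=np.zeros(3)
    for f,u in zip(fs,uvs):
        r=ray(f,u);r/=np.linalg.norm(r);P=np.eye(3)-np.outer(r,r);A+=P;b+=P@f["origin"]
    p=np.linalg.solve(A,b); return p,[np.round(proj(f,p)-u,1).tolist() for f,u in zip(fs,uvs)]
def cen(f,name,near):
    best=None
    for d in regions_of(f,name):
        m=d["region"]; 
        if m.sum()==0: continue
        y,x=np.nonzero(m); c=np.array([x.mean(),y.mean()])
        e=np.linalg.norm(c-near)
        if best is None or e<best[0]: best=(e,c,(x.min(),x.max(),y.min(),y.max()),m)
    return best
E
python3 - <<'E'
from h import *
a=viewer.grab_frame("scene"); b=viewer.grab_frame("side")
for t,u,v in [("cartridge",(424,256),(292,158)),("handle",(317,162),(298,233)),("wheel_hub",(303,179),(325,246)),("beaker",(436,243),(267,167)),("wide_cartridge",(456,237),(246,160)),("brown1",(404,267),(317,160)),("brown2",(452,267),(284,147)),("housing_mouth",(357,201.5),(292,203))]:
    print(t,"manual",tri([a,b],[u,v]))
    if 'brown' in t: continue
    A=cen(a,t,u);B=cen(b,t,v)
    if A and B: print("   mask",A[1].round(1),A[2],B[1].round(1),B[2],tri([a,b],[A[1],B[1]]))
E
```

```text
cartridge manual (array([0.61397964, 0.2773799 , 0.05696145]), [[-0.3, 0.2], [-0.3, -0.2]])
   mask [423.1 255.7] (np.int64(416), np.int64(431), np.int64(242), np.int64(271)) [292.5 157.1] (np.int64(287), np.int64(297), np.int64(141), np.int64(175)) (array([0.61587627, 0.27563805, 0.06001195]), [[-0.1, 0.1], [-0.1, -0.1]])
handle manual (array([ 0.50455266, -0.16738471,  0.13878906]), [[-0.8, 0.5], [-1.2, -0.7]])
wheel_hub manual (array([ 0.56101697, -0.18296852,  0.09986381]), [[0.0, -0.0], [0.0, 0.0]])
   mask [304.3 177.4] (np.int64(285), np.int64(321), np.int64(156), np.int64(192)) [320.8 245. ] (np.int64(292), np.int64(355), np.int64(219), np.int64(268)) (array([ 0.55336125, -0.1814615 ,  0.10263871]), [[0.4, -0.2], [0.6, 0.3]])
beaker manual (array([0.53476896, 0.28330707, 0.03839781]), [[-1.1, 0.9], [-1.1, -0.8]])
   mask [435.3 244.2] (np.int64(427), np.int64(444), np.int64(234), np.int64(257)) [267.8 167.3] (np.int64(260), np.int64(275), np.int64(156), np.int64(179)) (array([0.5376573 , 0.28314535, 0.03649357]), [[-0.9, 0.7], [-0.9, -0.7]])
wide_cartridge manual (array([0.48213332, 0.32832108, 0.04549938]), [[-0.4, 0.4], [-0.4, -0.3]])
   mask [455.7 236.2] (np.int64(447), np.int64(465), np.int64(223), np.int64(250)) [245.5 159.3] (np.int64(237), np.int64(253), np.int64(145), np.int64(175)) (array([0.48111669, 0.32705474, 0.04816509]), [[-0.2, 0.2], [-0.2, -0.2]])
brown1 manual (array([0.68204403, 0.24507716, 0.05638292]), [[-0.5, 0.4], [-0.5, -0.3]])
brown2 manual (array([0.608832  , 0.35973541, 0.05493029]), [[-0.8, 0.6], [-0.8, -0.6]])
housing_mouth manual (array([0.54264566, 0.01304405, 0.08292228]), [[-0.0, 0.0], [-0.1, -0.0]])
   mask [328.1 205. ] (np.int64(278), np.int64(382), np.int64(155), np.int64(239)) [312.8 254.6] (np.int64(262), np.int64(364), np.int64(198), np.int64(309)) (array([ 0.55261629, -0.09861566,  0.01157169]), [[-2.4, 1.3], [-3.4, -1.8]])
```

Request:
drive_tool(
  deltas=[
    [-0.4,-0.18,0,0.4],
    [-0.8157,-0.36,0,0],
    [-0.8157,-0.36,0,0],
    [-0.8157,-0.36,0,0],
    [-0.8157,-0.36,0,0],
    [-0.8157,-0.36,0,0],
    [-0.8157,-0.36,0,0],
    [-0.8157,-0.36,0,0],
    [-0.8157,-0.36,0,0],
    [-0.8157,-0.36,0,0],
    [-0.8157,-0.36,0,0],
    [-0.8157,-0.36,0,0],
    [-0.8157,-0.36,0,0],
    [-0.4,-0.18,0,0],
    [0,0,0,0.9],
    [0,0,0,0.95],
    [0,0,0,0.95],
    [0,0,0,0.95],
    [0,0,0,0.95],
    [0,0,0,1],
  ],
  hand=1,
  newtons=40,
)

```text
clock: 3.8
tool_pos: [0.6022, 0.259, 0.2314]
ee_rot: [[-0.71, 0.705, 0.0], [0.705, 0.71, -0.001], [-0.001, -0.001, -1.0]]
ft_force: [-0.4, 0.4, 0.5]
opening: 0.0854
```

```bash
cat > look.py <<'E'
from h import *
import sys
f=viewer.grab_frame("wrist"); cv2.imwrite(f"pics/{sys.argv[1]}.png",f["pixels"]); s=status.observe()
print(s["clock"],s["tool_pos"].round(4),s["ee_rot"][:,:2].round(3).tolist(),s["q"].round(0),"F",s["ft_force"].round(1))
print("cam",f["origin"],f["fovy"])
for t in sys.argv[2:]: print(t,[(np.round(d["point"],4).tolist(),round(d["conf"],2),proj(f,d["point"]).round().tolist()) for d in search_frame(f,t)[:4]])
E
python3 look.py w1 cartridge beaker
```

```text
3.85 [0.6021 0.2592 0.2313] [[-0.707, 0.707], [0.707, 0.707], [-0.001, -0.001]] [-32.  37.  11.  86.  -8.  58.  26.] F [0.7 0.6 0.2]
cam [0.54610623 0.3131624  0.37437517] 63.52408234764238
cartridge [([0.6718, 0.2468, 0.1014], 0.98, [369.0, 251.0]), ([0.6089, 0.2734, 0.1074], 0.96, [343.0, 187.0]), ([0.6055, 0.3551, 0.1044], 0.57, [414.0, 114.0])]
beaker [([0.5337, 0.2805, 0.0287], 0.68, [294.0, 112.0])]
```

View pics/w1.png

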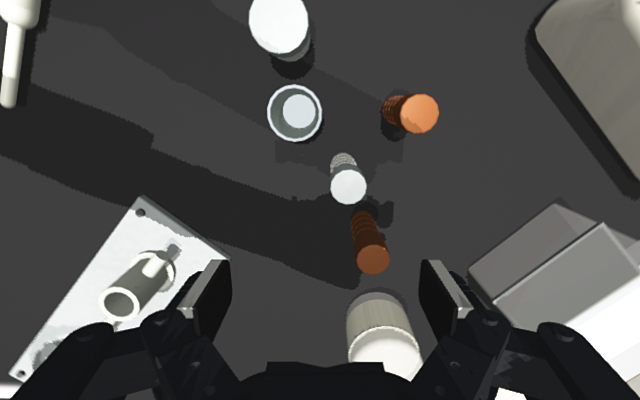

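The wrist picture shows the slim cap disc at (348,186), with the browns at (373,259) and (418,113), the beaker at (294,112) and the housing mouth at about (122,303).

```bash
python3 - <<'E'
from h import *
f=viewer.grab_frame("wrist"); im=f["pixels"]; g=cv2.cvtColor(im,cv2.COLOR_BGR2GRAY)
m=(g>170).astype(np.uint8)
n,l,st,c=cv2.connectedComponentsWithStats(m)
k=l[186,348]; print(st[k],c[k],atz(f,c[k],.105),"disc diam",st[k][2:4])
print("manual",atz(f,(348,186.5),.105)); print("diam px expected",K(f)*.032/(f["origin"][2]-.105))
print("housing",atz(f,(122,303),.085)); s=status.observe(); print(s["tool_pos"])
p=np.array([*atz(f,c[k],.105)[:2],.072])-s["tool_pos"]; print("tool delta",(s["ee_rot"].T@p)/.05)
E
```

```text
[330 170  36  35 954] [347.61740042 186.97903564] [0.61181948 0.27612926 0.105     ] disc diam [36 35]
manual [0.61173893 0.27665801 0.105     ]
diam px expected 38.38108031184181
housing [0.54372352 0.02150513 0.085     ]
[0.60208084 0.25979962 0.23135159]
tool delta [0.09078448 0.37059253 3.18687781]
```

Request:
drive_tool(
  deltas=[
    [0.05,0.2,0,0],
    [0.04,0.17,0,0],
    [0,0,0,0],
    [0,0,0.2,0],
    [0,0,0.5,0],
    [0,0,0.6,0],
    [0,0,0.6,0],
    [0,0,0.5,0],
    [0,0,0.4,0],
    [0,0,0.25,0],
    [0,0,0.137,0],
    [0,0,0,0],
    [0,0,0,0],
  ],
)

```text
clock: 5.3
tool_pos: [0.6123, 0.2773, 0.0727]
ee_rot: [[-0.714, 0.701, 0.001], [0.701, 0.714, 0.0], [-0.001, 0.001, -1.0]]
ft_force: [-0.5, 0.1, -0.2]
opening: 0.0855
```

Request:
drive_tool(
  deltas=[
    [0,0,0,0],
    [0,0,0,0],
    [0,0,0,0],
    [0,0,0,0],
    [0,0,0,0],
    [0,0,0,0],
    [0,0,0,0],
    [0,0,0,0],
    [0,0,0,0],
    [0,0,0,0],
  ],
  hand=-1,
  newtons=40,
)

```text
clock: 6.3
tool_pos: [0.6121, 0.2773, 0.0725]
ee_rot: [[-0.714, 0.701, 0.001], [0.701, 0.714, 0.0], [-0.0, 0.001, -1.0]]
ft_force: [-0.5, 0.4, 5.7]
opening: 0.0311
```

Request:
drive_tool(
  deltas=[
    [0,0,-0.15,0],
    [0,0,-0.4,0],
    [0,0,-0.5,0],
    [0,0,-0.5,0],
    [0,0,-0.5,0],
    [0,0,-0.5,0],
    [0,0,-0.3,0],
    [-0.13,-0.17,-0.15,0],
    [-0.2,-0.26,0,0],
    [-0.3,-0.39,0,0],
    [-0.4,-0.52,0,0],
    [-0.4,-0.52,0,0],
    [-0.4,-0.52,0,0],
    [-0.3,-0.39,0,0],
    [-0.3,-0.39,0,0],
    [-0.15,-0.2,0,0],
    [-0.08,-0.12,0,0],
    [0,0,0,0],
    [0,0,0,0],
    [0,0,0,0],
  ],
)

```text
clock: 8.3
tool_pos: [0.5848, 0.0615, 0.2218]
ee_rot: [[-0.715, 0.699, -0.0], [0.699, 0.715, 0.001], [0.001, 0.001, -1.0]]
ft_force: [-0.3, -0.1, -1.8]
opening: 0.0312
```

```bash
python3 look.py w2 cartridge housing_mouth
```

```text
8.35 [0.5848 0.0613 0.2218] [[-0.715, 0.699], [0.699, 0.715], [0.001, 0.0]] [-15.  32.  11.  98.  -7.  51.  44.] F [ 0.8  0.6 -0.6]
cam [0.52830426 0.11490069 0.36486272] 63.52408234764238
cartridge [([0.6715, 0.2372, 0.096], 0.7, [558.0, 119.0]), ([0.5779, 0.06, 0.2561], 0.64, [313.0, 297.0])]
housing_mouth [([0.5398, -0.0692, 0.0139], 0.6, [218.0, 222.0])]
```

View pics/w2.png

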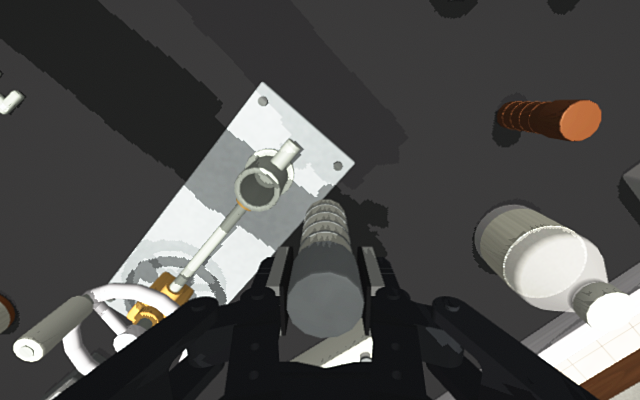

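Wrist view: the mouth is at about (259,188), the held cartridge's cap disc at about (325,303), and the handle top at (30,348). I'll take an enlarged crop with projected overlays.

```bash
python3 - <<'E'
from h import *
f=viewer.grab_frame("wrist"); im=f["pixels"].copy(); s=status.observe()
t=s["tool_pos"]; z=s["ee_rot"][:,2]
print("tcp",t,"top",proj(f,t-z*.0325),"foot",proj(f,t+z*.0725))
big=cv2.resize(im[130:350,200:400],None,fx=2.7,fy=2.7,interpolation=cv2.INTER_CUBIC)
def circ(c,r,col):
    for a in np.linspace(0,2*np.pi,40,endpoint=False):
        u=proj(f,c+r*np.array([np.cos(a),np.sin(a),0])); cv2.circle(big,tuple(int(v) for v in ((u-[200,130]+.5)*2.7)),1,col,-1)
m=atz(f,(259,187.5),.085); print("mouth",m)
circ(m,.0154,(0,0,255)); circ(m,.021,(0,255,0)); circ(t-z*.0325,.016,(0,255,255)); circ(t+z*.0725,.014,(255,0,255))
cv2.imwrite("pics/c1.png",big)
E
```

```text
tcp [0.58476464 0.06057218 0.22187823] top [327.10521059 303.42405166] foot [325.96172315 213.60277513]
mouth [0.54180891 0.01901676 0.085     ]
```

View pics/c1.png

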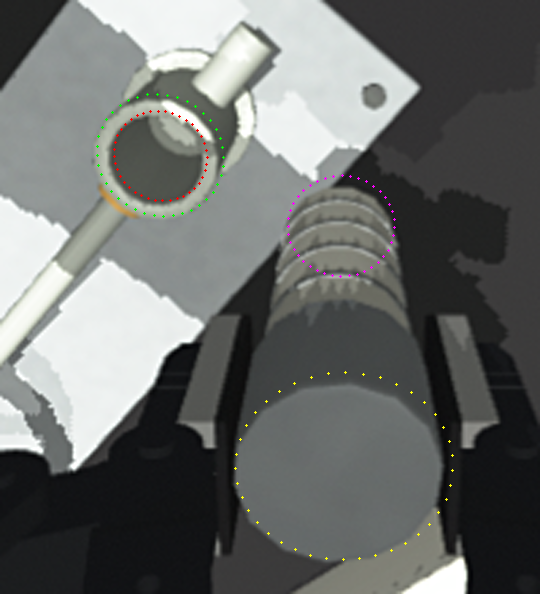

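Request:
drive_tool(
  deltas=[
    [0.01,-0.15,0,0],
    [0.01,-0.25,0,0],
    [0.01,-0.3,0,0],
    [0.01,-0.25,0,0],
    [0.01,-0.15,0,0],
    [0,-0.096,0,0],
    [0,0,0.2,0],
    [0,0,0.3,0],
    [0,0,0.3,0],
    [0,0,0.2,0],
    [0,0,0.08,0],
    [0,0,0,0],
    [0,0,0,0],
    [0,0,0,0],
  ],
)

```text
clock: 9.9
tool_pos: [0.5416, 0.0189, 0.1685]
ee_rot: [[-0.714, 0.7, 0.001], [0.7, 0.714, 0.0], [-0.001, 0.001, -1.0]]
ft_force: [0.7, 0.2, -2.1]
opening: 0.0308
```

```bash
python3 - <<'E'
from h import *
P=[]
for n in ["wrist","wrist","scene","side"]:
    f=viewer.grab_frame(n); s=status.observe(); P.append(s["tool_pos"])
    if n=="wrist": w=f
    if n=="scene": a=f
    if n=="side": b=f
P=np.array(P); print(P.round(4)); t=P.mean(0); R=s["ee_rot"]; ax=t-R[:,0]*.0008
m=np.array([.5418,.0190,.085])
tiles=[]
for f,c,h in [(w,(300,230),110),(a,(357,195),40),(b,(292,195),40)]:
    k=400/(2*h) ; x0,y0=c[0]-h,c[1]-h
    big=cv2.resize(f["pixels"][y0:y0+2*h,x0:x0+2*h],(400,400),interpolation=cv2.INTER_CUBIC)
    for cc,r,col in [(m,.0154,(0,0,255)),(m,.021,(0,255,0)),(ax-[0,0,.0725],.014,(255,0,255)),(ax+[0,0,.0325],.016,(0,255,255))]:
        for q in np.linspace(0,2*np.pi,40,endpoint=False):
            u=proj(f,cc+r*np.array([np.cos(q),np.sin(q),0])); cv2.circle(big,tuple(int(v) for v in ((u-[x0,y0]+.5)*k)),1,col,-1)
    tiles.append(big)
cv2.imwrite("pics/c2.png",cv2.resize(np.hstack([tiles[0],np.vstack([cv2.resize(x,(200,200)) for x in tiles[1:]])]),(798,532)))
E
```

```text
[[0.5416 0.0189 0.1685]
 [0.5414 0.0189 0.1685]
 [0.5413 0.0189 0.1684]
 [0.5413 0.0189 0.1683]]
```

View pics/c2.png

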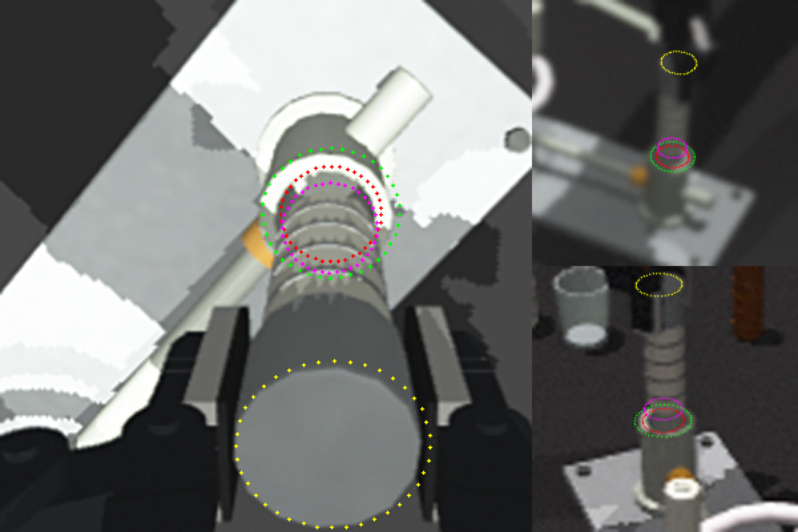

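Wrist tile: the real rim sits about 0.5 mm towards tool −x and −y of the held foot. The side and scene tiles show the foot centred over the mouth. I'll make a small correction and lower gently.

Request:
drive_tool(
  deltas=[
    [-0.008,-0.009,0,0],
    [0,0,0.05,0],
    [0,0,0.05,0],
    [0,0,0.05,0],
    [0,0,0.05,0],
    [0,0,0.04,0],
    [0,0,0.03,0],
    [0,0,0.03,0],
    [0,0,0.03,0],
    [0,0,0,0],
  ],
)

```text
clock: 11.1
tool_pos: [0.5409, 0.0182, 0.1512]
ee_rot: [[-0.714, 0.701, -0.0], [0.701, 0.714, -0.0], [0.0, -0.0, -1.0]]
ft_force: [0.5, 0.4, -1.7]
opening: 0.0312
```

Request:
drive_tool(
  deltas=[
    [0,0,0.03,0],
    [0,0,0.03,0],
    [0,0,0,0],
  ],
)

```text
clock: 11.4
tool_pos: [0.5409, 0.0182, 0.1482]
ee_rot: [[-0.714, 0.701, -0.0], [0.701, 0.714, 0.0], [0.0, -0.0, -1.0]]
ft_force: [-0.4, 1.5, -0.7]
opening: 0.0308
```

Request:
drive_tool(
  deltas=[
    [0,0,0.03,0],
    [0,0,0.05,0],
    [0,0,0.05,0],
    [0,0,0.05,0],
    [0,0,0.05,0],
    [0,0,0.05,0],
    [0,0,0.05,0],
    [0,0,0.03,0],
    [0,0,0,0],
  ],
)

```text
clock: 12.3
tool_pos: [0.5409, 0.0183, 0.1302]
ee_rot: [[-0.714, 0.701, -0.0], [0.701, 0.714, 0.0], [0.0, -0.0, -1.0]]
ft_force: [-0.6, -0.0, -1.5]
opening: 0.0312
```

Request:
drive_tool(
  deltas=[
    [0,0,0.05,0],
    [0,0,0.05,0],
    [0,0,0.05,0],
    [0,0,0.05,0],
    [0,0,0.05,0],
    [0,0,0.05,0],
    [0,0,0.05,0],
    [0,0,0.03,0],
    [0,0,0,0],
  ],
)

```text
clock: 13.2
tool_pos: [0.5409, 0.0183, 0.1112]
ee_rot: [[-0.714, 0.7, -0.0], [0.7, 0.714, -0.0], [0.0, -0.0, -1.0]]
ft_force: [0.7, -0.1, -0.5]
opening: 0.031
```

Request:
drive_tool(
  deltas=[
    [0,0,0.05,0],
    [0,0,0.05,0],
    [0,0,0.05,0],
    [0,0,0.05,0],
    [0,0,0.05,0],
    [0,0,0.05,0],
    [0,0,0.02,0],
    [0,0,0,0],
  ],
)

```text
clock: 14.0
tool_pos: [0.5409, 0.0182, 0.0952]
ee_rot: [[-0.714, 0.701, -0.0], [0.701, 0.714, -0.0], [0.0, -0.0, -1.0]]
ft_force: [-1.1, -0.4, -1.4]
opening: 0.031
```

Request:
drive_tool(
  deltas=[
    [0,0,0.02,0],
    [0,0,0.02,0],
    [0,0,0,0],
  ],
)

```text
clock: 14.3
tool_pos: [0.541, 0.0183, 0.0934]
ee_rot: [[-0.714, 0.701, -0.0], [0.701, 0.714, 0.0], [0.0, -0.0, -1.0]]
ft_force: [0.6, 0.3, -2.1]
opening: 0.031
```

Request:
drive_tool(
  deltas=[
    [0,0,0.01,0],
    [0,0,0.01,0],
    [0,0,0,0],
  ],
)

```text
clock: 14.6
tool_pos: [0.541, 0.0182, 0.0925]
ee_rot: [[-0.714, 0.701, 0.0], [0.701, 0.714, 0.0], [0.0, 0.0, -1.0]]
ft_force: [0.5, -0.1, -0.2]
opening: 0.031
```

Request:
drive_tool(
  deltas=[
    [0,0,0.01,0],
    [0,0,0,0],
  ],
)

```text
clock: 14.8
tool_pos: [0.5412, 0.0182, 0.0924]
ee_rot: [[-0.714, 0.701, 0.0], [0.701, 0.714, 0.0], [-0.0, 0.0, -1.0]]
ft_force: [-1.0, 0.3, 5.2]
opening: 0.0312
```

Request:
drive_tool(
  deltas=[
    [0,0,0,0],
    [0,0,0,0],
    [0,0,0,0],
    [0,0,0,0],
    [0,0,0,0],
    [0,0,0,0],
    [0,0,-0.1,0],
    [0,0,-0.2,0],
    [0,0,-0.4,0],
    [0,0,-0.6,0],
    [0,0,-0.6,0],
    [0,0,-0.4,0],
    [0,0,-0.2,0],
    [0,0,0,0],
    [0,0,0,0],
  ],
  hand=1,
)

```text
clock: 16.3
tool_pos: [0.5405, 0.0183, 0.2165]
ee_rot: [[-0.714, 0.7, -0.001], [0.7, 0.714, 0.0], [0.001, -0.001, -1.0]]
ft_force: [0.9, 0.1, -0.3]
opening: 0.0855
```

```bash
python3 look.py w3 cartridge wheel_hub handle
```

```text
16.35 [0.5402 0.0183 0.216 ] [[-0.714, 0.701], [0.701, 0.714], [0.001, -0.001]] [-12.  29.  11. 106.  -7.  47.  48.] F [ 0.2 -0.   0.1]
cam [0.48426303 0.07200721 0.35957583] 63.52408234764238
cartridge [([0.6686, 0.2334, 0.0587], 0.93, [598.0, 119.0]), ([0.5393, 0.0161, 0.1303], 0.58, [323.0, 208.0])]
wheel_hub []
handle [([0.5003, -0.1618, 0.1268], 0.59, [140.0, 316.0])]
```

View pics/w3.png

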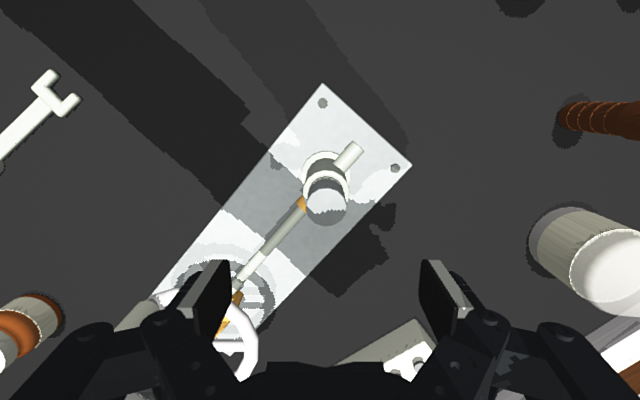

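The cartridge stands home in the housing with its cap top at about (327,206). The wheel is at the lower left, hidden by the finger. Next I'll go above the wheel.

Request:
drive_tool(
  deltas=[
    [-0.15,-0.15,-0.2,0],
    [-0.3,-0.3,-0.3,0],
    [-0.4,-0.4,-0.3,0],
    [-0.5,-0.5,-0.08,0],
    [-0.5,-0.5,0,0],
    [-0.4,-0.4,0,0],
    [-0.25,-0.28,0,0],
    [-0.14,-0.15,0,0],
    [0,0,0,0],
    [0,0,0,0],
  ],
)

```text
clock: 17.5
tool_pos: [0.5414, -0.1689, 0.2609]
ee_rot: [[-0.714, 0.7, -0.0], [0.7, 0.714, 0.001], [0.001, 0.001, -1.0]]
ft_force: [0.2, 1.1, -0.1]
opening: 0.0854
```

```bash
python3 look.py w4 wheel_hub handle
```

```text
17.55 [ 0.5416 -0.1684  0.2609] [[-0.715, 0.699], [0.699, 0.715], [0.001, 0.001]] [ 6. 28. 12. 99. -7. 54. 67.] F [ 0.5 -0.1 -0. ]
cam [ 0.48504031 -0.11540896  0.4040531 ] 63.52408234764238
wheel_hub [([0.5551, -0.1715, 0.1023], 0.87, [334.0, 195.0]), ([0.5513, -0.0921, 0.0118], 0.68, [378.0, 126.0])]
handle [([0.5033, -0.1657, 0.1642], 0.83, [294.0, 166.0])]
```

View pics/w4.png

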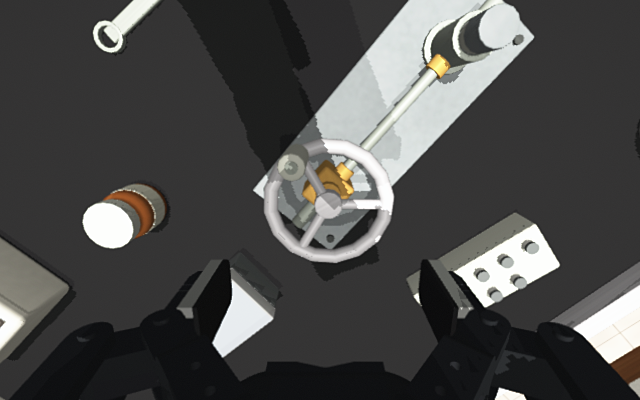

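The handle top disc is at (291,166) and the wheel outline is centred at about (328,201), rim span 263–393.

```bash
python3 - <<'E'
from h import *
from scipy.optimize import least_squares
f=viewer.grab_frame("wrist"); s=status.observe()
for t in ["wheel_hub","handle"]:
    for d in regions_of(f,t)[:2]:
        y,x=np.nonzero(d["region"]); print(t,d["conf"],x.min(),x.max(),y.min(),y.max(),x.mean(),y.mean())
# outer rim fit: project circle r=.065 z=.098, extents
obs=np.array([263,393,137,263])
def ext(c):
    P=np.array([proj(f,[c[0]+.058*np.cos(a)+.007*np.cos(a),c[1]+.065*np.sin(a),.098]) for a in np.linspace(0,2*np.pi,72)])
    return np.array([P[:,0].min(),P[:,0].max(),P[:,1].min(),P[:,1].max()])
r=least_squares(lambda c:ext(c)-obs,[.56,-.18],diff_step=1e-4); h=r.x; print("hub",h,"res",r.fun)
hd=atz(f,(291.5,166),.166); print("handle",hd,"dist",np.linalg.norm(hd[:2]-h),"ang",np.degrees(np.arctan2(hd[1]-h[1],hd[0]-h[0])))
print("hub px",proj(f,[*h,.105]), "mouth cap px",proj(f,[.5409,.0183,.125]))
d=np.array([hd[0],hd[1],.127])-s["tool_pos"]; print(s["tool_pos"],"tool delta",s["ee_rot"].T@d/.05)
E
```

```text
wheel_hub 0.81 263 393 139 262 325.74073561946904 199.18556415929203
handle 0.56 276 308 145 181 292.1489841986456 162.83972911963883
hub [ 0.55921085 -0.18219646] res [-0.3761194   0.3750218   0.68389626 -0.81776836]
handle [ 0.50241564 -0.16606371  0.166     ] dist 0.05904202569193739 ang 164.14273528908538
hub px [328.08343018 205.93751998] mouth cap px [499.29838364  24.6428545 ]
[ 0.54160504 -0.16846187  0.2609222 ] tool delta [ 0.59273627 -0.5146356   2.6785258 ]
```

Request:
drive_tool(
  deltas=[
    [0.2,-0.15,0,0],
    [0.25,-0.2,0,0],
    [0.14,-0.165,0,0],
    [0,0,0.2,0],
    [0,0,0.5,0],
    [0,0,0.6,0],
    [0,0,0.6,0],
    [0,0,0.4,0],
    [0,0,0.25,0],
    [0,0,0.128,0],
    [0,0,0,0],
    [0,0,0,0],
  ],
)

```text
clock: 19.0
tool_pos: [0.503, -0.1678, 0.1276]
ee_rot: [[-0.714, 0.701, 0.001], [0.701, 0.714, -0.0], [-0.001, 0.001, -1.0]]
ft_force: [0.7, 0.5, -0.6]
opening: 0.0852
```

Request:
drive_tool(
  deltas=[
    [0,0,0,0],
    [0,0,0,0],
    [0,0,0,0],
    [0,0,0,0],
    [0,0,0,0],
    [0,0,0,0],
    [0,0,0,0],
    [0,0,0,0],
    [0,0,0,0],
    [0,0,0,0],
  ],
  hand=-1,
  newtons=40,
)

```text
clock: 20.0
tool_pos: [0.5026, -0.1676, 0.1274]
ee_rot: [[-0.714, 0.7, 0.001], [0.7, 0.714, -0.0], [-0.001, 0.001, -1.0]]
ft_force: [-0.6, 1.0, 5.3]
opening: 0.021
```

```bash
cat > arc.py <<'E'
import sys; from h import *
C=np.array([.5586,-.1828]); r=.058
def meas():
    s=status.observe(); d=s["tool_pos"][:2]-C; return s,np.degrees(np.arctan2(d[1],d[0])),np.linalg.norm(d)
if __name__=="__main__":
    s,a,rr=meas(); print("t",s["clock"],"ang",a.round(2),"r",rr.round(4),"tcp",s["tool_pos"].round(4),"F",s["ft_force"].round(1))
    a0=float(sys.argv[1]) if sys.argv[1]!="m" else a
    for spec in sys.argv[2:]:
        n,st=spec.split("x"); n=int(n);st=float(st)
        th=np.radians(a0+st*np.arange(n+1)); P=np.c_[C[0]+r*np.cos(th),C[1]+r*np.sin(th),0*th]
        print(a0,"->",a0+n*st,[[round(float(v),3) for v in (s["ee_rot"].T@d)[:2]/.05] for d in np.diff(P,axis=0)]); a0+=n*st
E
python3 arc.py 164.8 8x-10 1x-5 2x-5 2x-5 2x-5 2x-5 2x-5 2x-5 2x-5
```

```text
t 20.0 ang 164.77 r 0.058 tcp [ 0.5026 -0.1676  0.1274] F [-0.6  1.   5.3]
164.8 -> 84.80000000000001 [[0.083, 0.184], [0.05, 0.196], [0.015, 0.202], [-0.02, 0.201], [-0.055, 0.195], [-0.088, 0.182], [-0.118, 0.164], [-0.145, 0.141]]
84.80000000000001 -> 79.80000000000001 [[-0.081, 0.061]]
79.80000000000001 -> 69.80000000000001 [[-0.086, 0.053], [-0.09, 0.046]]
69.80000000000001 -> 59.80000000000001 [[-0.094, 0.038], [-0.097, 0.029]]
59.80000000000001 -> 49.80000000000001 [[-0.099, 0.021], [-0.1, 0.012]]
49.80000000000001 -> 39.80000000000001 [[-0.101, 0.003], [-0.101, -0.006]]
39.80000000000001 -> 29.80000000000001 [[-0.1, -0.014], [-0.099, -0.023]]
29.80000000000001 -> 19.80000000000001 [[-0.096, -0.032], [-0.093, -0.04]]
19.80000000000001 -> 9.800000000000011 [[-0.089, -0.048], [-0.085, -0.055]]
```

Request:
drive_tool(
  deltas=[
    [0.083,0.184,0,0],
    [0.05,0.196,0,0],
    [0.015,0.202,0,0],
    [-0.02,0.201,0,0],
    [-0.055,0.195,0,0],
    [-0.088,0.182,0,0],
    [-0.118,0.164,0,0],
    [-0.145,0.141,0,0],
    [0,0,0,0],
  ],
)

```text
clock: 20.9
tool_pos: [0.5652, -0.1239, 0.1274]
ee_rot: [[-0.714, 0.7, 0.002], [0.7, 0.714, 0.001], [-0.001, 0.002, -1.0]]
ft_force: [1.5, 2.0, 5.5]
opening: 0.0211
```

```bash
python3 arc.py m | head -1; sed -i 's/^C=/C=/' arc.py
```

```text
t 20.9 ang 83.64 r 0.0593 tcp [ 0.5652 -0.1239  0.1274] F [1.5 2.  5.5]
```

Request:
drive_tool(
  deltas=[
    [-0.081,0.061,0,0],
    [-0.086,0.053,0,0],
    [0,0,0,0],
  ],
)

```text
clock: 21.2
tool_pos: [0.5742, -0.1256, 0.1274]
ee_rot: [[-0.714, 0.7, 0.001], [0.7, 0.714, 0.001], [0.0, 0.001, -1.0]]
ft_force: [-0.3, 1.7, 5.9]
opening: 0.0211
```

Request:
drive_tool(
  deltas=[
    [-0.09,0.046,0,0],
    [-0.094,0.038,0,0],
    [0,0,0,0],
  ],
)

```text
clock: 21.5
tool_pos: [0.5838, -0.1292, 0.1275]
ee_rot: [[-0.714, 0.7, 0.001], [0.7, 0.714, 0.001], [0.0, 0.001, -1.0]]
ft_force: [0.5, 1.7, 6.2]
opening: 0.0211
```

Request:
drive_tool(
  deltas=[
    [-0.097,0.029,0,0],
    [-0.099,0.021,0,0],
    [0,0,0,0],
  ],
)

```text
clock: 21.8
tool_pos: [0.5927, -0.1344, 0.1275]
ee_rot: [[-0.714, 0.7, 0.001], [0.7, 0.714, 0.001], [-0.0, 0.002, -1.0]]
ft_force: [0.5, 0.3, 6.0]
opening: 0.0209
```

Request:
drive_tool(
  deltas=[
    [-0.1,0.012,0,0],
    [-0.101,0.003,0,0],
    [0,0,0,0],
  ],
)

```text
clock: 22.1
tool_pos: [0.6004, -0.141, 0.1274]
ee_rot: [[-0.714, 0.7, 0.001], [0.7, 0.714, 0.001], [-0.0, 0.002, -1.0]]
ft_force: [0.4, 2.0, 4.4]
opening: 0.0217
```

Request:
drive_tool(
  deltas=[
    [-0.101,-0.006,0,0],
    [-0.1,-0.014,0,0],
    [0,0,0,0],
  ],
)

```text
clock: 22.4
tool_pos: [0.6069, -0.1489, 0.1275]
ee_rot: [[-0.714, 0.7, 0.001], [0.7, 0.714, 0.001], [-0.001, 0.002, -1.0]]
ft_force: [0.6, 1.5, 5.3]
opening: 0.021
```

Request:
drive_tool(
  deltas=[
    [-0.099,-0.023,0,0],
    [-0.096,-0.032,0,0],
    [0,0,0,0],
  ],
)

```text
clock: 22.7
tool_pos: [0.6119, -0.1579, 0.1275]
ee_rot: [[-0.714, 0.7, 0.002], [0.7, 0.714, 0.001], [-0.001, 0.002, -1.0]]
ft_force: [0.0, 1.2, 5.1]
opening: 0.0208
```

```bash
python3 arc.py 24.8 2x-5 2x-5 2x-5 2x-5 2x-5 2x-5 2x-5 2x-5 2x-5 2x-5 2x-5 2x-5 2x-5 2x-5 2x-5 2x-5
```

```text
t 22.7 ang 25.09 r 0.0588 tcp [ 0.6119 -0.1579  0.1275] F [0.  1.2 5.1]
24.8 -> 14.8 [[-0.093, -0.04], [-0.089, -0.048]]
14.8 -> 4.800000000000001 [[-0.085, -0.055], [-0.079, -0.063]]
4.800000000000001 -> -5.199999999999999 [[-0.074, -0.069], [-0.067, -0.075]]
-5.199999999999999 -> -15.2 [[-0.061, -0.081], [-0.053, -0.086]]
-15.2 -> -25.2 [[-0.046, -0.09], [-0.038, -0.094]]
-25.2 -> -35.2 [[-0.029, -0.097], [-0.021, -0.099]]
-35.2 -> -45.2 [[-0.012, -0.1], [-0.003, -0.101]]
-45.2 -> -55.2 [[0.006, -0.101], [0.015, -0.1]]
-55.2 -> -65.2 [[0.023, -0.099], [0.032, -0.096]]
-65.2 -> -75.2 [[0.04, -0.093], [0.048, -0.089]]
-75.2 -> -85.2 [[0.055, -0.085], [0.063, -0.079]]
-85.2 -> -95.2 [[0.069, -0.074], [0.075, -0.067]]
-95.2 -> -105.2 [[0.081, -0.061], [0.086, -0.053]]
-105.2 -> -115.2 [[0.09, -0.046], [0.094, -0.038]]
-115.2 -> -125.2 [[0.097, -0.029], [0.099, -0.021]]
-125.2 -> -135.2 [[0.1, -0.012], [0.101, -0.003]]
```

Request:
drive_tool(
  deltas=[
    [-0.093,-0.04,0,0],
    [-0.089,-0.048,0,0],
    [0,0,0,0],
  ],
)

```text
clock: 23.0
tool_pos: [0.6152, -0.1675, 0.1274]
ee_rot: [[-0.714, 0.7, 0.002], [0.7, 0.714, 0.0], [-0.001, 0.001, -1.0]]
ft_force: [0.5, 1.2, 4.6]
opening: 0.021
```

Request:
drive_tool(
  deltas=[
    [-0.085,-0.055,0,0],
    [-0.079,-0.063,0,0],
    [0,0,0,0],
  ],
)

```text
clock: 23.3
tool_pos: [0.6167, -0.1767, 0.1275]
ee_rot: [[-0.714, 0.7, 0.001], [0.7, 0.714, 0.001], [0.0, 0.002, -1.0]]
ft_force: [1.1, 2.1, 6.0]
opening: 0.0212
```

Request:
drive_tool(
  deltas=[
    [-0.074,-0.069,0,0],
    [-0.067,-0.075,0,0],
    [0,0,0,0],
  ],
)

```text
clock: 23.6
tool_pos: [0.6167, -0.1768, 0.1274]
ee_rot: [[-0.718, 0.696, -0.002], [0.696, 0.718, 0.014], [0.011, 0.009, -1.0]]
ft_force: [-1.8, 18.0, 12.4]
opening: 0.0214
```

Request:
drive_tool(
  deltas=[
    [0.034,0.035,0,0],
    [0.033,0.038,0,0],
    [0.022,0.022,0,0],
    [0,0,0,0],
    [0,0,0,0],
    [0,0,0,0],
    [0,0,0,0],
    [0,0,0,0],
    [0,0,0,0],
    [0,0,0,0],
    [0,0,0,0],
    [0,0,0,0],
    [0,0,0,0],
  ],
)

```text
clock: 24.9
tool_pos: [0.6167, -0.1768, 0.1274]
ee_rot: [[-0.715, 0.699, -0.0], [0.699, 0.715, 0.005], [0.004, 0.004, -1.0]]
ft_force: [-1.2, 7.4, 8.5]
opening: 0.0212
```

```bash
python3 arc.py m; python3 look.py w5 wheel_hub handle cartridge
```

```text
t 24.9 ang 5.94 r 0.0584 tcp [ 0.6167 -0.1768  0.1274] F [-1.2  7.4  8.5]
24.95 [ 0.6167 -0.1767  0.1274] [[-0.716, 0.699], [0.699, 0.716], [0.004, 0.004]] [  8.  43.  10.  94. -10.  45.  68.] F [-0.5  8.   8.2]
cam [ 0.56022178 -0.12395685  0.27078289] 63.52408234764238
wheel_hub [([0.5571, -0.1739, 0.1028], 0.56, [251.0, 165.0])]
handle [([0.6127, -0.177, 0.161], 0.98, [320.0, 298.0])]
cartridge []
```

```bash
python3 - <<'E'
import numpy as np
from scipy.optimize import least_squares
P=np.array([(0.5026,-0.1676),(0.5652,-0.1239),(0.5742,-0.1256),(0.5838,-0.1292),(0.5927,-0.1344),(0.6004,-0.1410),(0.6069,-0.1489),(0.6119,-0.1579),(0.6152,-0.1675),(0.6167,-0.1767)])
r=least_squares(lambda c:np.hypot(*(P-c[:2]).T)-c[2],[.5586,-.1828,.058]); c=r.x; print(c,(r.fun*1e3).round(2))
print(np.degrees(np.arctan2(P[-1,1]-c[1],P[-1,0]-c[0])))
E
```

```text
[ 0.55891568 -0.18157194  0.05801784] [ 0.01 -0.    0.   -0.03  0.    0.01  0.03  0.01 -0.   -0.03]
4.81935373342212
```

```bash
sed -i 's/^C=.*/C=np.array([.5589,-.1816]); r=.058/' arc.py; python3 arc.py 4.75 18x10 18x10
```

```text
t 25.1 ang 4.83 r 0.058 tcp [ 0.6167 -0.1767  0.1274] F [-0.9  7.1  8.9]
4.75 -> 184.75 [[0.164, 0.119], [0.182, 0.088], [0.194, 0.056], [0.201, 0.021], [0.202, -0.014], [0.196, -0.049], [0.185, -0.082], [0.167, -0.113], [0.145, -0.141], [0.119, -0.164], [0.088, -0.182], [0.056, -0.194], [0.021, -0.201], [-0.014, -0.202], [-0.049, -0.196], [-0.082, -0.185], [-0.113, -0.167], [-0.141, -0.145]]
184.75 -> 364.75 [[-0.164, -0.119], [-0.182, -0.088], [-0.194, -0.056], [-0.201, -0.021], [-0.202, 0.014], [-0.196, 0.049], [-0.185, 0.082], [-0.167, 0.113], [-0.145, 0.141], [-0.119, 0.164], [-0.088, 0.182], [-0.056, 0.194], [-0.021, 0.201], [0.014, 0.202], [0.049, 0.196], [0.082, 0.185], [0.113, 0.167], [0.141, 0.145]]
```

Request:
drive_tool(
  deltas=[
    [0.05,0.052,0,0],
    [0.164,0.119,0,0],
    [0.182,0.088,0,0],
    [0.194,0.056,0,0],
    [0.201,0.021,0,0],
    [0.202,-0.014,0,0],
    [0.196,-0.049,0,0],
    [0.185,-0.082,0,0],
    [0.167,-0.113,0,0],
    [0.145,-0.141,0,0],
    [0,0,0,0],
  ],
)

```text
clock: 26.2
tool_pos: [0.5514, -0.124, 0.1274]
ee_rot: [[-0.714, 0.701, -0.003], [0.701, 0.714, 0.001], [0.003, -0.001, -1.0]]
ft_force: [-1.2, -0.3, 10.4]
opening: 0.0211
```

```bash
python3 arc.py m
```

```text
t 26.2 ang 97.45 r 0.0581 tcp [ 0.5514 -0.124   0.1274] F [-1.2 -0.3 10.4]
```

Request:
drive_tool(
  deltas=[
    [0.119,-0.164,0,0],
    [0.088,-0.182,0,0],
    [0.056,-0.194,0,0],
    [0.021,-0.201,0,0],
    [-0.014,-0.202,0,0],
    [-0.049,-0.196,0,0],
    [-0.082,-0.185,0,0],
    [-0.113,-0.167,0,0],
    [-0.141,-0.145,0,0],
    [-0.164,-0.119,0,0],
    [-0.182,-0.088,0,0],
    [-0.194,-0.056,0,0],
    [-0.201,-0.021,0,0],
    [-0.202,0.014,0,0],
    [-0.196,0.049,0,0],
    [-0.185,0.082,0,0],
    [-0.167,0.113,0,0],
    [-0.145,0.141,0,0],
    [0,0,0,0],
  ],
)

```text
clock: 28.1
tool_pos: [0.5626, -0.2394, 0.1274]
ee_rot: [[-0.714, 0.7, -0.001], [0.7, 0.714, 0.001], [0.002, 0.0, -1.0]]
ft_force: [1.0, 0.7, 9.0]
opening: 0.0211
```

```bash
python3 arc.py m; python3 look.py w6 handle
```

```text
t 28.1 ang -86.32 r 0.058 tcp [ 0.5626 -0.2394  0.1274] F [1.  0.7 9. ]
28.15 [ 0.5626 -0.2394  0.1274] [[-0.714, 0.7], [0.7, 0.714], [0.001, 0.0]] [15. 40.  9. 99. -9. 41. 74.] F [ 2.1 -0.2  8.1]
cam [ 0.50638283 -0.18596307  0.27059427] 63.52408234764238
handle [([0.5596, -0.238, 0.16], 0.74, [325.0, 296.0])]
```

Request:
drive_tool(
  deltas=[
    [-0.119,0.164,0,0],
    [-0.088,0.182,0,0],
    [-0.056,0.194,0,0],
    [-0.021,0.201,0,0],
    [0.014,0.202,0,0],
    [0.049,0.196,0,0],
    [0.082,0.185,0,0],
    [0.113,0.167,0,0],
    [0.141,0.145,0,0],
    [0.164,0.119,0,0],
    [0.182,0.088,0,0],
    [0.194,0.056,0,0],
    [0.201,0.021,0,0],
    [0.202,-0.014,0,0],
    [0.196,-0.049,0,0],
    [0.185,-0.082,0,0],
    [0.167,-0.113,0,0],
    [0.145,-0.141,0,0],
    [0,0,0,0],
  ],
)

```text
clock: 30.1
tool_pos: [0.5512, -0.124, 0.1274]
ee_rot: [[-0.713, 0.701, -0.003], [0.701, 0.713, 0.001], [0.003, -0.001, -1.0]]
ft_force: [-0.9, 0.3, 10.6]
opening: 0.0209
```

```bash
python3 arc.py m
```

```text
t 30.1 ang 97.63 r 0.0581 tcp [ 0.5512 -0.124   0.1274] F [-0.9  0.3 10.6]
```

Same readings as one turn earlier, so this is one turn plus a quarter. Next comes another half turn.

Request:
drive_tool(
  deltas=[
    [0.119,-0.164,0,0],
    [0.088,-0.182,0,0],
    [0.056,-0.194,0,0],
    [0.021,-0.201,0,0],
    [-0.014,-0.202,0,0],
    [-0.049,-0.196,0,0],
    [-0.082,-0.185,0,0],
    [-0.113,-0.167,0,0],
    [-0.141,-0.145,0,0],
    [-0.164,-0.119,0,0],
    [-0.182,-0.088,0,0],
    [-0.194,-0.056,0,0],
    [-0.201,-0.021,0,0],
    [-0.202,0.014,0,0],
    [-0.196,0.049,0,0],
    [-0.185,0.082,0,0],
    [-0.167,0.113,0,0],
    [-0.145,0.141,0,0],
    [0,0,0,0],
  ],
)

```text
clock: 32.0
tool_pos: [0.5626, -0.2395, 0.1274]
ee_rot: [[-0.714, 0.7, -0.001], [0.7, 0.714, 0.001], [0.002, 0.0, -1.0]]
ft_force: [0.9, 0.7, 7.7]
opening: 0.021
```

Request:
drive_tool(
  deltas=[
    [-0.119,0.164,0,0],
    [-0.088,0.182,0,0],
    [-0.056,0.194,0,0],
    [-0.021,0.201,0,0],
    [0.014,0.202,0,0],
    [0.049,0.196,0,0],
    [0.082,0.185,0,0],
    [0.113,0.167,0,0],
    [0.07,0.072,0,0],
    [0,0,0,0],
    [0,0,0,0],
    [0,0,0,0],
  ],
)

```text
clock: 33.2
tool_pos: [0.6168, -0.1821, 0.1275]
ee_rot: [[-0.714, 0.7, 0.002], [0.7, 0.714, 0.001], [-0.001, 0.002, -1.0]]
ft_force: [4.7, 1.0, 5.9]
opening: 0.0212
```

```bash
python3 arc.py m; python3 arc.py 0 1x1
```

```text
t 33.2 ang -0.54 r 0.0579 tcp [ 0.6168 -0.1821  0.1275] F [4.7 1.  5.9]
t 33.2 ang -0.54 r 0.0579 tcp [ 0.6168 -0.1821  0.1275] F [4.7 1.  5.9]
0.0 -> 1.0 [[0.014, 0.014]]
```

Request:
drive_tool(
  deltas=[
    [0.04,0.036,0,0],
    [0.039,0.036,0,0],
    [0,0,0,0],
    [0,0,0,0],
    [0,0,0,0],
  ],
)

```text
clock: 33.7
tool_pos: [0.6167, -0.1777, 0.1275]
ee_rot: [[-0.714, 0.701, 0.002], [0.701, 0.714, -0.0], [-0.002, 0.002, -1.0]]
ft_force: [5.5, -0.4, 4.4]
opening: 0.0211
```

```bash
python3 arc.py m
```

```text
t 33.7 ang 3.84 r 0.058 tcp [ 0.6167 -0.1777  0.1275] F [ 5.5 -0.4  4.4]
```

Request:
drive_tool(
  deltas=[
    [0.013,0.013,0,0],
    [0,0,0,0],
    [0,0,0,0],
    [0,0,0,0],
  ],
)

```text
clock: 34.1
tool_pos: [0.6167, -0.1771, 0.1275]
ee_rot: [[-0.713, 0.701, 0.003], [0.701, 0.713, -0.001], [-0.002, 0.001, -1.0]]
ft_force: [4.9, -2.1, 4.6]
opening: 0.0212
```

```bash
python3 arc.py m; python3 - <<'E'
from h import *
a=viewer.grab_frame("scene"); b=viewer.grab_frame("side")
for t,u,v in [("cartridge",(357,195),(292,195)),("wide_cartridge",(456,237),(246,160)),("beaker",(436,243),(267,167))]:
    A=cen(a,t,u);B=cen(b,t,v)
    if A and B: print(t,tri([a,b],[A[1],B[1]]))
t=[cv2.resize(f["pixels"][y:y+200,x:x+200],(400,400)) for f,x,y in [(a,250,100),(b,220,100)]]
cv2.imwrite("pics/end.png",np.hstack(t))
E
```

```text
t 34.1 ang 4.42 r 0.058 tcp [ 0.6167 -0.1771  0.1275] F [ 4.9 -2.1  4.6]
cartridge (array([0.5451354 , 0.01591911, 0.10701036]), [[0.2, -0.1], [0.2, 0.1]])
wide_cartridge (array([0.48118426, 0.32726229, 0.04491114]), [[-0.2, 0.1], [-0.2, -0.1]])
beaker (array([0.53928023, 0.28289418, 0.03621866]), [[0.1, -0.1], [0.1, 0.1]])
```

View pics/end.png

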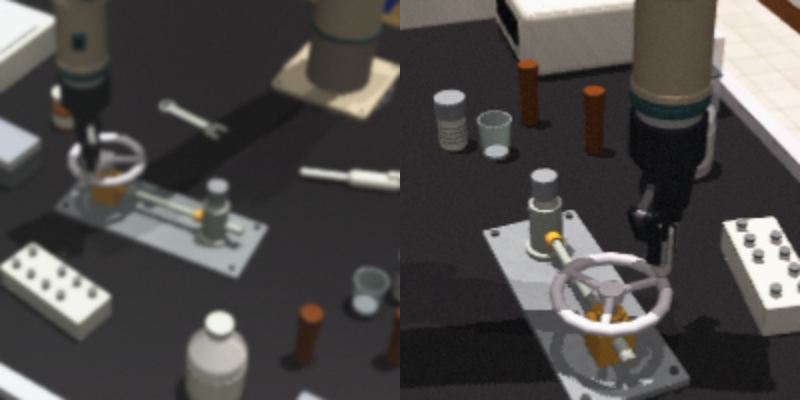

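The final picture shows the cartridge seated in the housing, cap up, at (545,205) in the right tile. The gripper is on the handle at (655,245) and the bystanders stand where they were. The wheel reads about 0.4° short of the stop's angle, so I'm handing in.

```bash
python3 -c "
from rig import bot; print(bot.hand_in())"
```

```text
the job is handed in; nothing more can be done
None
```

The job is done and handed in at about 34 s of the 72 s allowed. The slim cartridge is home in the housing, and the valve was closed and then backed off two full turns. The gripper still holds the handle.

- **Cartridge:** I lowered it into the housing, cap up, with almost no force until it touched the floor at about 5 N. The tool height then matched fully home to within a millimetre. I let go, and it was still seated in the last pictures.
- **Valve:** I turned the wheel about 160° clockwise until it hit the stop. Force peaked at about 18 N there because the last step ran 10 mm into the stop. I eased off to 7–8 N and held there a little over a second.
- **Two turns back:** The tool followed a 58 mm circle throughout and ended at 4.4°, against 4.8° at the stop. The wheel is therefore about 0.4° short of exactly two turns, and I left that as it was.
- **Bystanders:** The wide cartridge and beaker measured within about 2 mm of where they started. I checked the jar, bottle, tube rack, tip box and brown look-alikes only by eye where they showed in the last pictures, and nothing looked moved.
- **Disagreement:** My first housing position from the two fixed cameras was about 6 mm off the wrist camera's. I used the wrist camera's close-up position, and the cartridge went in without touching.

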